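# Index the rotary inspection stage to its next hole and clamp it again

## Robot

A 7-joint arm with a two-finger parallel gripper is mounted at the origin on a cart in front of the work surface, level with it; the furniture and walls round the work are solid. World frame = base frame: x ahead of the robot, y to its left, z up, the work surface at z = 0. Lengths are in m, angles in rad, forces in N, time in s.
With the tool pointing down it reaches from about 0.4 to 0.85 m from the base axis. Payload 6.9 kg.
Tool frame: the origin (TCP) lies on the mounting face of the last link; the fingertips stand 173 mm ahead of it and the grasp point (between the pads) lies 155 mm ahead of it (arm.pinch_z is the distance from the TCP to the grasp point, in m); z points along the fingers, x is the direction in which the jaws open and shut, and the axes are right-handed (so a half turn about z gives the same grasp; the last joint's range is limited). The gripper opens to 85 mm and grips with 20 to 120 N. Pads are 22 mm wide; open, the fingers measure 114 mm over their backs; the gripper's body (76 mm by 85 mm) begins 54 mm behind the grasp point. The pads swing forward as they close: fully open they stand 13 mm farther back than shut.
Start: joints at [-1.044, 0.507, -0.238, 1.5, 0.126, 1.149, -0.155], TCP at [0.255, 0.57, 0.405] pointing down, gripper open.
Joint ranges: [-3.08, 3.08], [-0.24, 2.05], [-1.43, 1.35], [0, 2.5], [-1.52, 4.66], [0.17, 1.96], [-2.89, 2.89]. Speed limits (rad/s): [2.39, 2.39, 3.14, 3.14, 3.14, 3.14, 3.14].

## Interface

Orientations are given as a 3x3 rotation matrix whose columns are the frame's x, y, z axes.
In Python, from cell import arm gives the robot as it stands. The module is installed in compiled form; this text tells all that it offers.
- The arm moves only by the shell command python3 -m pendant 'ROWS' [OPENING]. ROWS is JSON, a list of rows, each a list of 6 numbers: the shift along the tool's x, y, z in cm, then the turn, a rotation vector about the tool's x, y, z in rad. A call has exactly 5 rows; each row shifts and turns the pose as measured when the row begins, along the tool's axes as they then stand; what a row does not reach is not made up. A row lasts 1/10 s, in which the tool goes at most 50 mm and 8.59 degrees, less where a joint would pass 70% of its speed; a pose out of reach is approached as far as the arm can. A call with a gripper value outside its range is refused whole. OPENING is the closure, from 0 (fully open) to 1 (shut), set as the call begins (- or left out, the last holds). The fingers move at their own pace and stop on an object; the grip force is fixed at half the most. Time passes only in rows, so rows that do not move let the fingers close, or fill a call up. It gives the time, the measured TCP pose, the force and the opening at its end, in the units of the state.
- arm.observe(): the state, without advancing time (a new reading comes with each control period).
- arm.camera(name): name is "side" or "top"; returns (picture, depth): 420x560x3 uint8, red, green, blue; 420x560 float32, m along the optical axis (not along the pixel's ray), 0 where there is no reading.
- arm.calibration(name): a dict with "camera_matrix" (3x3 intrinsics, pixels), "rvec" (rotation vector, rad) and "tvec" (3), from world to camera coordinates, as OpenCV has them. Camera axes: x right, y down, z forward; pixel columns grow to the right and rows downward; lengths in m; the calibration is good to about 2 mm. A picture is of the moment at which its call begins. calibration takes no time and is no camera call.
- arm.hand_in(): hands the job in, once; it reports no verdict.
The state is a dict: "t": time; "qpos": joint angles; "joint_vel": joint speeds; "joint_torque": joint torques, N m; "tool_pos": TCP position; "orientation": TCP orientation; "force": force on the tool from outside, world axes, zero at the start; "ft_torque": the same for the moment, N m; "finger_gap": finger opening in m.
Only numpy, scipy, OpenCV 4.12 (cv2) and the standard library are available. Lean on these libraries where they do the work, as an engineer would, in place of code of your own. Each camera call takes 0.05 s, during which the arm holds its last target.

## Task

The connector on the rotary index stage has to be turned to its second measuring position. Slacken the clamp lever, pull the spring index plunger up out of its hole, swing the stage anticlockwise (seen from above) to the hole in the next sector plate and let the pin spring fully home there, then swing the clamp lever back tight to its stop. Do not force the index pin sideways against its plates, and leave the things standing round the stage where they are.

Things in the scene. Friction and masses are not known exactly. Their poses are not given: they have to be found in the camera images.
- rotary_base: Grey round cast base, 184 mm across, 22 mm high, fixed to the worktop. Origin: centre of its underside, on the upright axis about which the stage turns; z up, x and y horizontal; angles below count anticlockwise from its x. Two small screwed lugs to 113 mm out, up to 16 mm high; the clamp pillar stands at 225 degrees.
- stage (a joint): Turn of the stage (steel faceplate, 101 mm across, top at z 44 mm, white connector on it up to 90 mm high), rad, anticlockwise from above. Starts near 0: pin in the first hole (-25 deg in the base frame). The second hole lies somewhere from 0.75 to 1.17; which is not recorded: feel for it. Slack, it drags 0.1 N m; clamped, it holds over 1 N m.
- index_plunger (a joint): Lift of the spring plunger, m: 0 = pin fully home in a hole, about 0.0074 = pin tip riding on top of a sector plate, 0.013 = pulled to its stop. The spring pushes down with 4.5 N at 0 and 8.5 N at the stop; let go, it snaps down by itself. It would also read 0 in the bare gap between the two plates (stage about 0.15 to 0.6), where nothing locks.
- plunger_knob (a point): Middle of the black pull knob on the stage's radial arm: upright, round, 25 mm diameter, 16 mm high, 63 mm from the stage axis, 86 mm above the worktop when the pin is home. Below it a 10 mm neck and, from z 67 mm down, a 17 mm barrel; the arm, 22 mm wide, has its top at z 54 mm. Clear all round; pull it straight up, it carries the stage round with it.
- index_pin: Steel pin under the knob, 8 mm thick with a tapered nose, on the same upright axis (origin at the worktop's height when home). It goes 7.5 mm deep into holes 9.5 mm wide, in steel sector plates (z 22 to 30 mm, 52 to 82 mm from the axis). First plate reaches to stage angle 0.14; second from 0.57 before its hole to 0.52 past it. Side load above 18 N would burr it.
- clamp_lever (a joint): Clamp lever, rad: 0 = fully slack stop, 1.15 = tight stop; clockwise from above tightens. It draws a strap down on the faceplate rim: grips above about 0.85, free below 0.7. Stays where it is left; needs about 0.35 N m. Starts tight. The strap reaches from the pillar in to the rim, 18 mm wide, top at z 54 mm (56 slack).
- lever_ball (a point): Centre of the black ball at the lever's end, 21 mm diameter, 91 mm above the worktop, 60 mm from the lever's axis; a thin steel arm slopes up to it from the hub.
- lever_axis (a point): Point on the lever's upright axis, on the pillar 104 mm from the stage axis, 56 mm above the worktop (underside of the lever's hub; hub 25 mm across, 17 mm high). At joint 0 the lever points 60 degrees clockwise of the outward line from stage axis to pillar.
- v_block_2: Loose ground-steel V block, 45x50x40 mm, standing beyond and left of the stage; origin under its centre. A bystander.
- hex_key: Loose black hex key, 28x78x6 mm, lying flat on the worktop in front and to the left of the stage; origin under its centre. A bystander.
- sample_box: Loose clear hinged sample box, 44x60x21 mm, on the worktop left of the stage; origin under its centre. A bystander.

How it is judged:
On the way, in this order (a step that is already met when the one before it is completed fails the run):
1. the clamp lever is slackened while the pin is still in the first hole (value of joint clamp_lever below 0.6 rad and value of joint stage below 0.1 rad), for 0.2 s.
2. the plunger is pulled clear and the stage turned off the first hole (value of joint index_plunger above 0.0065 m and value of joint stage above 0.15 rad and value of joint clamp_lever below 0.7 rad), for 0.1 s.
3. the pin has dropped home in the second hole, with the clamp still slack (value of joint stage between 0.71 and 1.21 rad and value of joint index_plunger below 0.0015 m and value of joint clamp_lever below 0.7 rad), for 0.3 s.
At the end, for the whole second after the job is handed in: The pin is home in the second hole (plunger lift under 1.5 mm, stage angle between 0.71 and 1.21 rad), the clamp lever is tight (over 1.0 rad of its 1.15), and the stage is at rest (value of joint stage between 0.71 and 1.21 rad and value of joint index_plunger below 0.0015 m and value of joint clamp_lever above 1 rad and velocity of joint stage between -0.02 and 0.02 rad/s); the robot touches nothing.
It fails at once if the index pin is forced against a plate with more than 18 N (contact force between index_pin and anything else above 18 N).
It fails at once if the V block is pushed more than 20 mm from its place (distance of v_block_2 from where it was at the start of the episode above 0.02 m).
It fails at once if the hex key is pushed more than 20 mm from its place (distance of hex_key from where it was at the start of the episode above 0.02 m).
It fails at once if the sample box is pushed more than 20 mm from its place (distance of sample_box from where it was at the start of the episode above 0.02 m).
It also fails if it takes over 48 s, if anything falls off the work surface, if the arm or the gripper's body presses on something with over 40 N, if the wrist force passes 120 N, or if a joint passes its speed limit or range.

## Working session

There is one attempt and no reset: what is moved stays moved. The work goes in short steps, Python scripts to look and compute and a shell command to move; the robot and the scene stay as the last step left them, time stands still between calls to the robot, and variables do not carry over. Pictures are saved under pics/ and viewed, and the job is handed in when it is done.

```bash
mkdir -p pics; cat > h.py <<'E'
import numpy as np, cv2
from cell import arm
def cal(n):
    c=arm.calibration(n); K=np.array(c['camera_matrix'],float); R=cv2.Rodrigues(np.array(c['rvec'],float))[0]; t=np.array(c['tvec'],float).reshape(3); return K,R,t
def cloud(n,d):
    K,R,t=cal(n); v,u=np.mgrid[:d.shape[0],:d.shape[1]]
    p=np.stack([(u-K[0,2])/K[0,0]*d,(v-K[1,2])/K[1,1]*d,d],-1)
    return (p-t)@R
def proj(n,P):
    K,R,t=cal(n); q=(np.atleast_2d(P)@R.T+t)@K.T; return q[:,:2]/q[:,2:]
def shot(n,tag):
    im,d=arm.camera(n); cv2.imwrite(f'pics/{tag}_{n}.png',im[:,:,::-1]); np.save(f'pics/{tag}_{n}.npy',d); np.save(f'pics/{tag}_{n}_im.npy',im); return im,d
E
python3 - <<'E'
from h import *
for n in('top','side'): shot(n,'a'); K,R,t=cal(n); print(n,K[0,0],-R.T@t)
print(arm.observe(), arm.pinch_z)
E
```

```text
top 486.6059154109604 [0.35708821 0.34786786 0.90831706]
side 465.1409449131604 [0.29727404 1.11722626 0.41652913]
{'t': 0.1, 'qpos': array([-1.04447347,  0.5082737 , -0.23753441,  1.50103922,  0.12567664,
        1.14888406, -0.15480142]), 'joint_vel': array([ 3.89233981e-04, -6.72776076e-05,  6.79302473e-04, -4.39917644e-03,
       -2.49289333e-04,  2.48842510e-04,  3.73778676e-04]), 'joint_torque': array([-4.91719460e-03, -6.21836472e+01, -2.19511449e+00, -2.50206542e+01,
        1.24280827e-02,  7.68931175e-03, -1.30371515e-05]), 'tool_pos': array([0.25530809, 0.5702909 , 0.40390189]), 'orientation': array([[ 4.08507481e-01,  9.12754734e-01, -6.58845449e-04],
       [ 9.12753536e-01, -4.08508012e-01, -1.47884809e-03],
       [-1.61896924e-03,  2.75699482e-06, -9.99998689e-01]]), 'force': array([-0.64408836, -0.25982076, -0.86337143]), 'ft_torque': array([-0.04190795,  0.01085528,  0.01158265]), 'finger_gap': 0.08566772816457896} 0.1547
```

View pics/a_top.png

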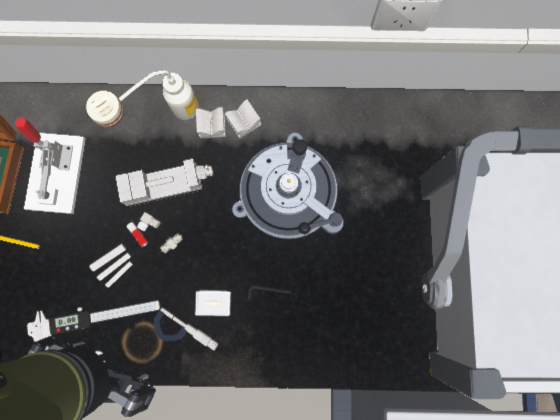

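View pics/a_side.png

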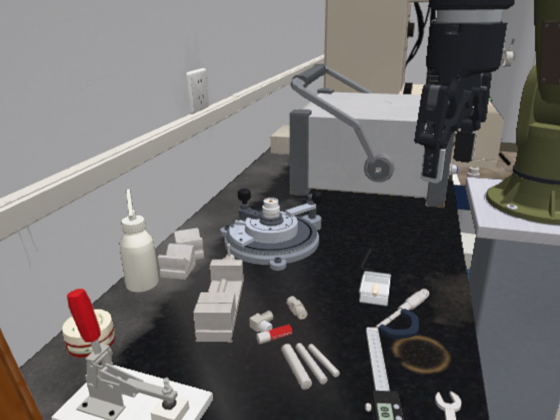

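The top view shows the stage at about (289,188), the knob at (299,147), the clamp pillar at (335,220) and the lever ball at (305,228). The sample box is at (213,303), the hex key at (270,291), and there are two V blocks near (210,122) and (243,118). Next I measure these.

```bash
python3 - <<'E'
from h import *
im=np.load('pics/a_top_im.npy'); d=np.load('pics/a_top.npy'); P=cloud('top',d)
for n,(u,v) in dict(conn=(289,183),knob=(299,147),pillar=(335,220),ball=(305,228),box=(213,303),tbl=(350,270),hk=(270,291)).items():
    print(n,P[v,u].round(4),d[v,u], im[v,u])
c=cv2.resize(im[120:250,225:360],None,fx=5.5,fy=4.5*5.5/4.5,interpolation=cv2.INTER_CUBIC)[:, :800]
cv2.imwrite('pics/crop1.png',cv2.resize(c,(600,578))[:,:,::-1])
# heights
sub=P[120:250,225:360]; ok=d[120:250,225:360]>0
def fit(lo,hi,box):
    m=ok&(sub[...,2]>lo)&(sub[...,2]<hi); q=sub[m]; 
    q=q[(abs(q[:,:2]-box[:2])<box[2]).all(1)]; return q
k=P[147,299]; q=fit(.080,.12,np.array([k[0],k[1],.02])); print('knobtop',len(q),q.mean(0),q.min(0),q.max(0))
b=P[228,305]; q=fit(.083,.12,np.array([b[0],b[1],.02])); print('ball',len(q),q.mean(0),q.min(0),q.max(0))
q=sub[ok&(sub[...,2]>.017)&(sub[...,2]<.025)]; print('base',q.min(0),q.max(0),len(q))
(x,y),r=cv2.minEnclosingCircle((q[:,:2]*1000).astype(np.float32)); print(x,y,r)
E
```

```text
conn [0.5403 0.34   0.0844] 0.8426753 [235 235 238]
knob [0.6019 0.3238 0.0952] 0.84192103 [58 59 65]
pillar [0.4785 0.2593 0.0739] 0.84214985 [ 91  94 106]
ball [0.4599 0.3123 0.1028] 0.81113756 [68 69 74]
box [0.332  0.4716 0.024 ] 0.8694062 [251 247 230]
tbl [0.3962 0.2237 0.0007] 0.90066755 [30 30 32]
hk [0.355  0.3708 0.0023] 0.8936473 [32 34 37]
knobtop 184 [0.60288406 0.32354995 0.09401645] [0.59231395 0.31130898 0.08044002] [0.61768219 0.33589338 0.10018705]
ball 148 [0.46188419 0.31052463 0.09679771] [0.45189406 0.29268909 0.08310208] [0.47141278 0.32366891 0.10472022]
base [0.45684937 0.23910218 0.01700735] [0.67633066 0.45322805 0.02499898] 3045
569.7288818359375 347.943603515625 143.95277404785156
```

View pics/crop1.png

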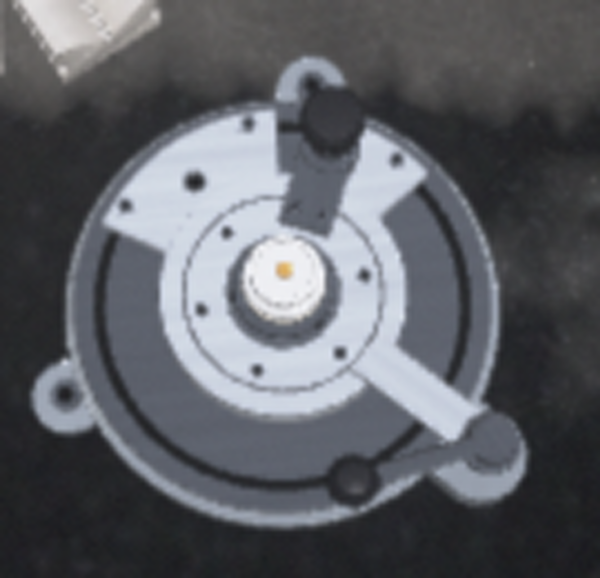

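```bash
python3 - <<'E'
from h import *
from scipy.optimize import least_squares
im=np.load('pics/a_top_im.npy'); d=np.load('pics/a_top.npy'); P=cloud('top',d)
# rim: points z between .01 and .03 outer boundary vs table
S=(slice(110,255),slice(220,365)); m=(P[S][...,2]>.012)&(d[S]>0); q=P[S][m]
# angular outermost
c=np.array([.532,.347])
for it in range(6):
    r=q[:,:2]-c; a=np.arctan2(r[:,1],r[:,0]); rr=np.hypot(*r.T)
    pts=[]
    for b in np.linspace(-np.pi,np.pi,73)[:-1]:
        s=(a>=b)&(a<b+np.pi/36)&(rr<.15)
        if s.any():
            i=np.argmax(np.where(s,rr,0)); pts.append(q[i])
    pts=np.array(pts)
    f=lambda p:np.hypot(pts[:,0]-p[0],pts[:,1]-p[1])-.092
    s=least_squares(f,c,loss='soft_l1',f_scale=.0015); c=s.x
print('centre',c, np.round(f(c)*1000,0))
def ortho(z,name,half=.13,n=600):
    x=c[0]+half-np.arange(n)*2*half/n; y=c[1]+half-np.arange(n)*2*half/n
    X,Y=np.meshgrid(x,y,indexing='ij'); uv=proj('top',np.stack([X.ravel(),Y.ravel(),np.full(X.size,z)],1)).reshape(n,n,2).astype(np.float32)
    cv2.imwrite(f'pics/{name}.png',cv2.remap(im,uv[...,0],uv[...,1],cv2.INTER_CUBIC)[:,:,::-1])
ortho(.03,'o30'); ortho(.094,'o94')
k=np.array([.6029,.3236]);b=np.array([.4619,.3105])
print('knob r',np.linalg.norm(k-c),np.degrees(np.arctan2(*(k-c)[::-1])))
E
```

```text
centre [0.54394561 0.34114041] [ -2.  -1.   3.   5.   4.  -0.   1.   4.  20.  28.  30.  30.  24.  -1.
  -2.  -1.  -1.  -2.  -2.  -1.  -1.  -1.  -1.  -2.  -0.  -2.  -0.  -1.
  -2.  -0.  -1.  -0. -16.  13.  19.  16.   8.  -1.  -0.  -1.  57.  58.
  58.  58.  58.  -1.  -1.  -1.  -1.  -1.  -1.  -0.  -1.  -2.  -2.  -1.
  -1.   8.  20.  16.   9.  -2.  -0.  -1.  -1.  -1.  -1.  -1.  -1.  -1.
  -1.  -1.]
knob r 0.06150842555715669 -16.569065461281436
```

View pics/o30.png

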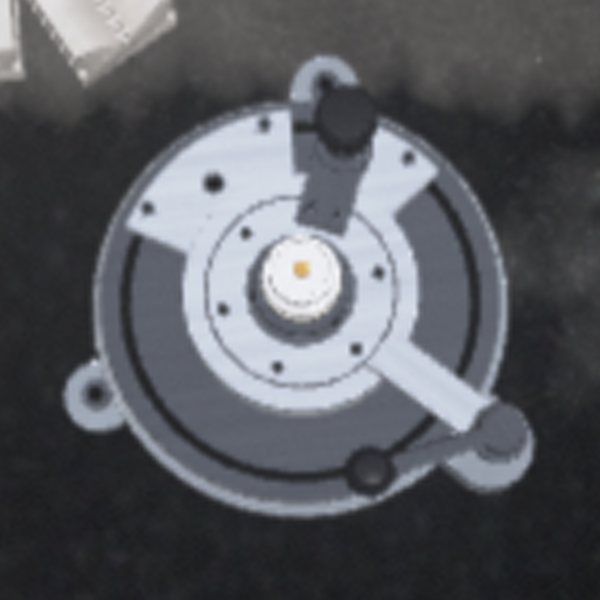

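View pics/o94.png

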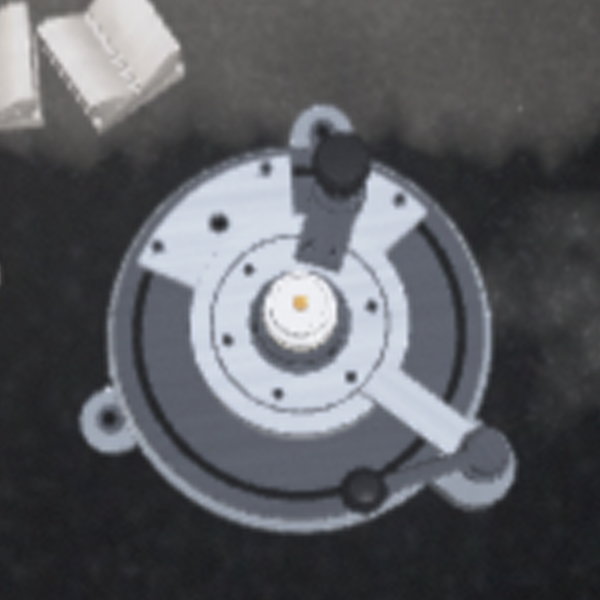

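The axis fits at about (0.543, 0.341) and the knob at (0.602, 0.323). The lever axis is about (0.481, 0.258) and the ball about (0.462, 0.3135). All of these agree with the given radii. A hole-like dark spot is visible at stage angle ≈0.93 rad, with plate end ≈1.45, which is consistent with it being the second hole. I'll cage the ball first.

```bash
cat >> h.py <<'E'
def togo(x,y,z,yaw):
    s=arm.observe(); R=s['orientation']; p=s['tool_pos']; a=np.radians(yaw)
    T=np.array([[np.cos(a),np.sin(a),0],[np.sin(a),-np.cos(a),0],[0,0,-1]])
    rv=cv2.Rodrigues(R.T@T)[0].ravel()
    print('t',round(s['t'],2),'pos',p.round(4),'yaw',np.degrees(np.arctan2(R[1,0],R[0,0])).round(1),'F',s['force'].round(1),'gap',round(s['finger_gap'],4))
    print('shift cm',(R.T@(np.array([x,y,z])-p)*100).round(2),'turn',rv.round(3))
E
python3 -c "
from h import *
togo(.462,.3135,.36,50)"
```

```text
t 0.1 pos [0.2553 0.5703 0.4039] yaw 65.9 F [-0.6 -0.3 -0.9] gap 0.0857
shift cm [-14.99  29.36   4.41] turn [0.    0.002 0.277]
```

```bash
python3 -m pendant '[[-2.1,4.2,0.4,0,0,0],[-2.1,4.2,0.4,0,0,0],[-2.1,4.2,0.4,0,0,0],[-2.1,4.2,0.4,0,0,0],[-2.1,4.2,0.4,0,0,0.14]]' 0.5; python3 -c "
from h import *
togo(.462,.3135,.36,50)"
```

```text
t: 0.6
tool_pos: [0.4024, 0.3899, 0.3804]
orientation: [[0.519, 0.855, -0.007], [0.855, -0.519, 0.001], [-0.003, -0.006, -1.0]]
force: [1.0, 0.2, -0.0]
finger_gap: 0.0426
t 0.6 pos [0.4024 0.3899 0.3804] yaw 58.7 F [ 1.   0.2 -0. ] gap 0.0426
shift cm [-3.43  9.08  1.99] turn [-0.006  0.003  0.153]
```

```bash
python3 -m pendant '[[-1.5,4,0.8,0,0,0],[-1.4,3.6,0.8,0,0,0],[-0.5,1.3,0.3,0,0,0.14],[0,0,0,0,0,0],[0,0,0,0,0,0]]' ; python3 -c "
from h import *
togo(.462,.3135,.30,50)"
```

```text
t: 1.1
tool_pos: [0.4668, 0.3033, 0.3584]
orientation: [[0.647, 0.763, -0.008], [0.763, -0.647, -0.005], [-0.009, -0.002, -1.0]]
force: [-0.3, 0.6, 1.1]
finger_gap: 0.0427
t 1.1 pos [0.4668 0.3033 0.3584] yaw 49.7 F [-0.3  0.6  1.1] gap 0.0427
shift cm [ 0.52 -1.01  5.83] turn [-0.003  0.009 -0.005]
```

```bash
python3 -m pendant '[[0.5,-1,2,0,0,0],[0,0,2,0,0,0],[0,0,1,0,0.008,0],[0,0,0,0,0,0],[0,0,0,0,0,0]]' ; python3 - <<'E'
from h import *
togo(.462,.3135,.242,50)
shot('top','b');shot('side','b')
E
```

```text
t: 1.6
tool_pos: [0.4572, 0.3215, 0.3084]
orientation: [[0.627, 0.779, -0.003], [0.779, -0.627, 0.006], [0.003, -0.006, -1.0]]
force: [0.0, -0.8, 0.1]
finger_gap: 0.0429
t 1.6 pos [0.4572 0.3215 0.3084] yaw 51.2 F [ 0.  -0.8  0.1] gap 0.0429
shift cm [-0.34  0.92  6.63] turn [-0.006 -0.003  0.021]
```

View pics/b_top.png

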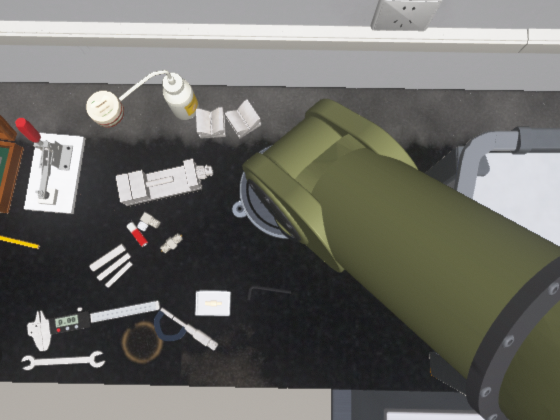

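View pics/b_side.png

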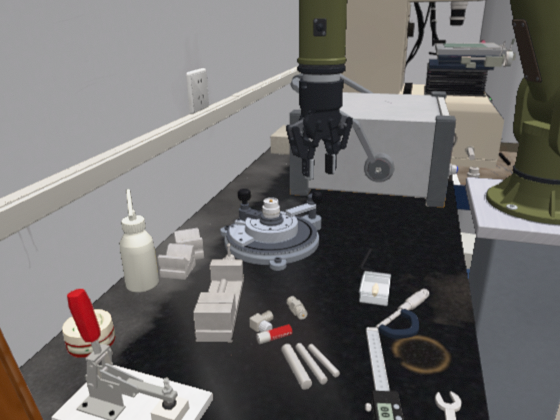

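```bash
python3 -c "
from h import *
s=arm.observe();print(s['joint_vel'].round(3))"
python3 -m pendant '[[0,0,0,0,0,0],[0,0,0,0,0,0],[-0.1,0.3,0,0,0,0],[-0.1,0.3,0,0,0,0.02],[-0.1,0.3,0,0,0,0]]' ; python3 - <<'E'
from h import *
togo(.462,.3135,.242,50)
s=arm.observe();print(s['joint_vel'].round(3))
E
```

```text
[ 0.008 -0.007  0.013 -0.002  0.001 -0.002 -0.005]
t: 2.2
tool_pos: [0.4631, 0.3133, 0.3107]
orientation: [[0.644, 0.765, 0.001], [0.765, -0.643, 0.008], [0.007, -0.005, -1.0]]
force: [0.6, 0.5, -0.2]
finger_gap: 0.0429
t 2.2 pos [0.4631 0.3133 0.3107] yaw 49.9 F [ 0.6  0.5 -0.2] gap 0.0429
shift cm [-0.1  -0.07  6.87] turn [-0.005 -0.007 -0.001]
[ 0.065 -0.004  0.002  0.006  0.002 -0.     0.076]
```

```bash

python3 -m pendant '[[0,0,2,0,0,0],[0,0,2,0,0,0],[0,0,1.5,0,0,0],[0,0,0.8,0,0,0],[0,0,0.3,0,0,0]]' ; python3 - <<'E'
from h import *
togo(.462,.3135,.242,50)
s=arm.observe();print(s['joint_vel'].round(3))
shot('side','c')
E
```

```text
t: 2.7
tool_pos: [0.4654, 0.3118, 0.244]
orientation: [[0.647, 0.763, 0.004], [0.763, -0.647, 0.009], [0.01, -0.003, -1.0]]
force: [-1.4, -0.3, 0.8]
finger_gap: 0.0427
t 2.7 pos [0.4654 0.3118 0.244 ] yaw 49.7 F [-1.4 -0.3  0.8] gap 0.0427
shift cm [-0.09 -0.37  0.2 ] turn [-0.003 -0.01  -0.005]
[-0.002  0.041  0.008  0.023  0.008 -0.067 -0.004]
```

View pics/c_side.png

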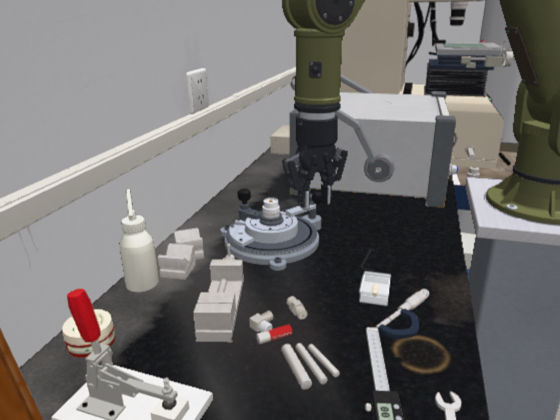

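```bash
python3 - <<'E'
from h import *
im=np.load('pics/c_side_im.npy')[130:250,220:360]
cv2.imwrite('pics/c_z.png',cv2.resize(im,None,fx=5,fy=5,interpolation=cv2.INTER_CUBIC)[:,:,::-1])
print(proj('side',[[.462,.3135,.091],[.481,.258,.06]]))
E
```

```text
[[316.2635519  196.36403423]
 [312.5141216  199.91845359]]
```

View pics/c_z.png

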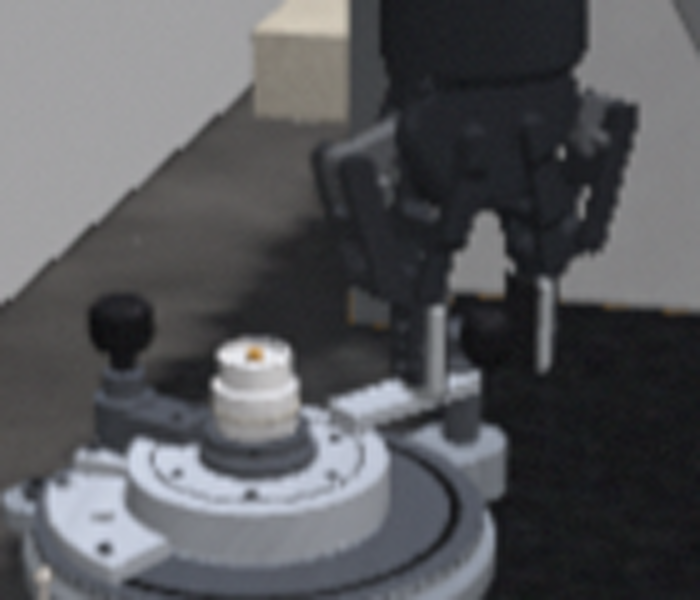

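The ball sits between the pads at crop pixel (487,335), with pads at (437,350) and (545,325). Now I swing it slack.

```bash

python3 -m pendant '[[-0.6,-0.3,0.1,0,0,0],[-0.6,-0.4,0.1,0,0,0],[-0.7,-0.4,0,0,0,0],[-0.7,-0.3,0,0,0,0],[-0.6,-0.2,0,0,0,0]]' ; python3 - <<'E'
from h import *
togo(.416,.2652,.242,50)
E
```

```text
t: 3.25
tool_pos: [0.4323, 0.2991, 0.244]
orientation: [[0.646, 0.763, 0.013], [0.763, -0.646, 0.017], [0.021, -0.001, -1.0]]
force: [4.8, 2.9, -3.2]
finger_gap: 0.0424
t 3.25 pos [0.4323 0.2991 0.244 ] yaw 49.7 F [ 4.8  2.9 -3.2] gap 0.0424
shift cm [-3.64  0.95  0.12] turn [-0.001 -0.021 -0.005]
```

```bash

python3 -m pendant '[[-0.8,0,0.05,0,-0.01,0],[-0.8,0.1,0,0,-0.01,0],[-0.8,0.2,0,0,0,0],[-0.7,0.3,0,0,0,0],[-0.5,0.3,0,0,0,0]]' ; python3 - <<'E'
from h import *
togo(.416,.2652,.242,50)
shot('side','d')
E
```

```text
t: 3.75
tool_pos: [0.4127, 0.2741, 0.2469]
orientation: [[0.637, 0.771, 0.01], [0.771, -0.637, 0.021], [0.022, -0.006, -1.0]]
force: [1.0, 7.4, -2.1]
finger_gap: 0.0427
t 3.75 pos [0.4127 0.2741 0.2469] yaw 50.4 F [ 1.   7.4 -2.1] gap 0.0427
shift cm [-0.49  0.82  0.47] turn [-0.006 -0.022  0.008]
```

```bash
python3 - <<'E'
from h import *
im=np.load('pics/d_side_im.npy')[130:250,220:360]
cv2.imwrite('pics/d_z.png',cv2.resize(im,None,fx=5,fy=5,interpolation=cv2.INTER_CUBIC)[:,:,::-1])
E
python3 -m pendant '[[0.3,0,0,0,-0.01,0],[0.4,0,0,0,-0.01,0],[0.2,0,0,0,0,0],[0,0,-0.5,0,0,0],[0,0,-1,0,0,0]]' ; python3 - <<'E'
from h import *
togo(.416,.2652,.32,50)
E
```

```text
t: 4.3
tool_pos: [0.4169, 0.2796, 0.2625]
orientation: [[0.637, 0.771, -0.007], [0.771, -0.637, 0.0], [-0.005, -0.006, -1.0]]
force: [-0.6, -0.2, 0.5]
finger_gap: 0.0423
t 4.3 pos [0.4169 0.2796 0.2625] yaw 50.4 F [-0.6 -0.2  0.5] gap 0.0423
shift cm [-1.2   0.81 -5.75] turn [-0.006  0.005  0.007]
```

View pics/d_z.png

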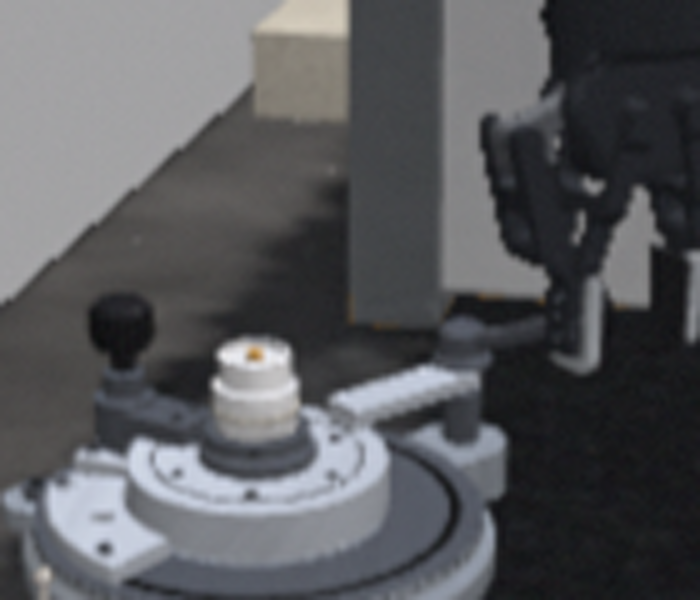

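The lever arm now runs to the right towards the robot, so it is slack at about 0.27 rad. Next I move to the knob.

```bash
python3 -m pendant '[[0,0,-2,0,0,0],[0,0,-2,0,0,0],[0,0,-2,0,0,0.14],[0,0,-0.6,0,0,0.14],[0,0,0,0,0,0.14]]'; python3 -m pendant '[[0,0,0,0,0,0.14],[0,0,0,0,0,0.14],[0,0,0,0,0,0.14],[0,0,0,0,0,0.14],[0,0,0,0,0,0.1]]'; python3 - <<'E'
from h import *
togo(.602,.323,.32,-17); print(arm.observe()['qpos'].round(2))
E
```

```text
t: 4.8
tool_pos: [0.4173, 0.2785, 0.3355]
orientation: [[0.902, 0.432, -0.007], [0.432, -0.902, 0.001], [-0.006, -0.004, -1.0]]
force: [-0.5, 0.9, -1.1]
finger_gap: 0.0428
t: 5.3
tool_pos: [0.4167, 0.2774, 0.3404]
orientation: [[0.97, -0.242, -0.005], [-0.242, -0.97, 0.005], [-0.006, -0.003, -1.0]]
force: [0.7, 1.3, 0.6]
finger_gap: 0.0425
t 5.3 pos [0.4167 0.2774 0.3404] yaw -14.0 F [0.7 1.3 0.6] gap 0.0425
shift cm [16.89 -8.9   1.97] turn [-0.003  0.006  0.053]
[-0.76  0.39  0.17  1.92 -0.1   0.84 -0.78]
```

```bash
python3 -m pendant '[[3.4,-1.8,0,0,0,0.05],[3.4,-1.8,0,0,0,0],[3.4,-1.8,0,0,0,0],[3,-1.6,0,0,0,0],[1.5,-0.7,0,0,0,0]]'; python3 - <<'E'
from h import *
togo(.602,.323,.32,-17); shot('side','e'); 
im=np.load('pics/e_side_im.npy')[130:250,200:340]
cv2.imwrite('pics/e_z.png',cv2.resize(im,None,fx=5,fy=5,interpolation=cv2.INTER_CUBIC)[:,:,::-1])
E
```

```text
t: 5.8
tool_pos: [0.5804, 0.3107, 0.3438]
orientation: [[0.956, -0.292, -0.008], [-0.292, -0.957, 0.007], [-0.01, -0.004, -1.0]]
force: [-0.3, 0.1, 0.2]
finger_gap: 0.043
t 5.8 pos [0.5804 0.3107 0.3438] yaw -17.0 F [-0.3  0.1  0.2] gap 0.043
shift cm [ 1.73 -1.8   2.37] turn [-0.004  0.01   0.001]
```

View pics/e_z.png

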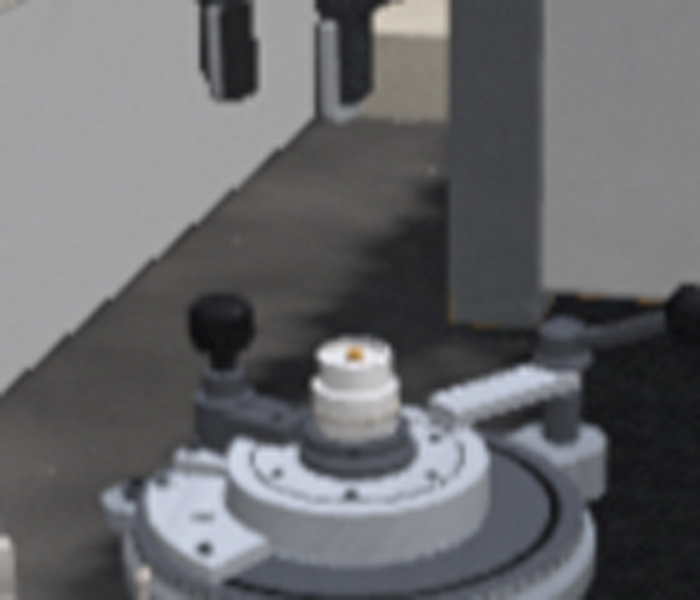

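```bash
python3 -c "
from h import *
print(proj('side',[[.602,.323,.086],[.604,.323,.086],[.602,.325,.086]]))
d=np.load('pics/e_side.npy');P=cloud('side',d)
q=P[185:206,230:260].reshape(-1,3); q=q[(q[:,2]>.078)&(q[:,2]<.1)&(abs(q[:,1]-.32)<.03)]; print(q.min(0),q.max(0),q.mean(0))
"
python3 -m pendant '[[0.5,-0.5,0.4,0,0,0],[0.5,-0.5,0.6,0,0.01,0],[0.3,-0.3,0.6,0,0,0],[0.2,-0.2,0.5,0,0,0],[0.1,-0.1,0.3,0,0,0]]'; python3 - <<'E'
from h import *
togo(.602,.323,.27,-17)
E
```

```text
[[244.9702836  193.98240465]
 [244.00709106 193.89092189]
 [244.61805116 194.3447865 ]]
[0.59154169 0.31320157 0.07827698] [0.61593564 0.33758649 0.09504884] [0.60188213 0.32903033 0.08791931]
t: 6.35
tool_pos: [0.6012, 0.3219, 0.3189]
orientation: [[0.956, -0.292, 0.001], [-0.292, -0.956, 0.004], [0.0, -0.004, -1.0]]
force: [0.1, -0.1, -0.6]
finger_gap: 0.0431
t 6.35 pos [0.6012 0.3219 0.3189] yaw -17.0 F [ 0.1 -0.1 -0.6] gap 0.0431
shift cm [ 0.04 -0.11  4.89] turn [-0.004 -0.     0.   ]
```

```bash

python3 -m pendant '[[0.1,-0.1,1.5,0,0,0],[0,-0.1,1.5,0,0,0],[0,0,1.5,0,0,0],[0,0,0.8,0,0,0],[0,0,0.2,0,0,0]]'; python3 - <<'E'
from h import *
togo(.6025,.3235,.239,-17)
E
```

```text
t: 6.85
tool_pos: [0.6013, 0.3242, 0.2586]
orientation: [[0.957, -0.291, -0.001], [-0.291, -0.957, 0.004], [-0.002, -0.003, -1.0]]
force: [-0.7, -0.3, -0.2]
finger_gap: 0.0426
t 6.85 pos [0.6013 0.3242 0.2586] yaw -16.9 F [-0.7 -0.3 -0.2] gap 0.0426
shift cm [0.14 0.04 1.96] turn [-0.003  0.002  0.002]
```

```bash

python3 -m pendant '[[0.1,0,0.7,0,0,0],[0,0,0.6,0,0,0],[0,0,0.4,0,0,0],[0,0,0.1,0,0,0],[0,0,0,0,0,0]]'; python3 - <<'E'
from h import *
togo(.6025,.3235,.239,-17); shot('side','f')
im=np.load('pics/f_side_im.npy')[130:250,200:340]
cv2.imwrite('pics/f_z.png',cv2.resize(im,None,fx=5,fy=5,interpolation=cv2.INTER_CUBIC)[:,:,::-1])
E
```

```text
t: 7.35
tool_pos: [0.6026, 0.324, 0.2397]
orientation: [[0.957, -0.291, 0.0], [-0.291, -0.957, 0.004], [-0.001, -0.004, -1.0]]
force: [0.3, -0.2, -0.4]
finger_gap: 0.0428
t 7.35 pos [0.6026 0.324  0.2397] yaw -16.9 F [ 0.3 -0.2 -0.4] gap 0.0428
shift cm [0.   0.05 0.07] turn [-0.004  0.001  0.002]
```

View pics/f_z.png

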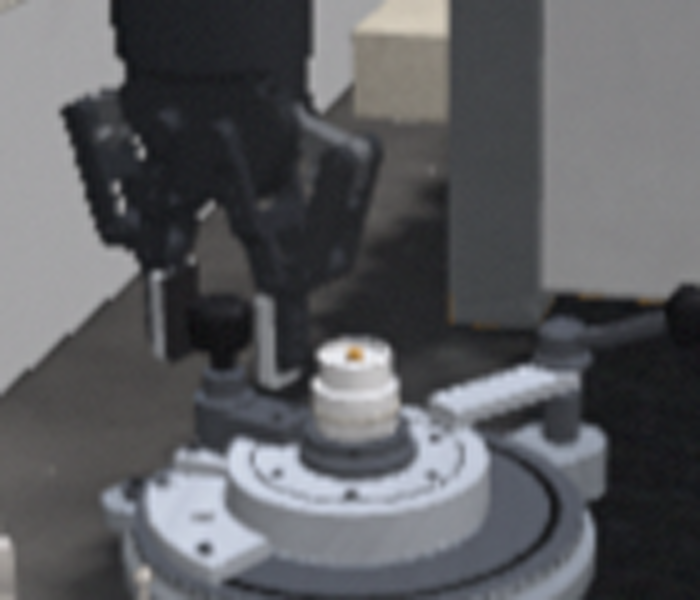

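```bash

python3 -m pendant '[[0,0.05,0.05,0,0,0],[0,0,0,0,0,0],[0,0,0,0,0,0],[0,0,0,0,0,0],[0,0,0,0,0,0]]' 0.68; python3 - <<'E'
from h import *
togo(.6025,.3235,.239,-17)
E
```

```text
t: 7.9
tool_pos: [0.6038, 0.3229, 0.241]
orientation: [[0.956, -0.292, 0.005], [-0.292, -0.956, 0.005], [0.003, -0.006, -1.0]]
force: [1.4, -0.7, -0.2]
finger_gap: 0.0272
t 7.9 pos [0.6038 0.3229 0.241 ] yaw -17.0 F [ 1.4 -0.7 -0.2] gap 0.0272
shift cm [-0.15 -0.02  0.19] turn [-0.006 -0.003  0.001]
```

```bash

python3 -m pendant '[[0,0,0.1,0,0,0],[0,0,0,0,0,0],[0,0,0,0,0,0],[0,0,0,0,0,0],[0,0,0,0,0,0]]' 0.8; python3 - <<'E'
from h import *
togo(.6025,.3235,.239,-17);print(arm.observe()['ft_torque'].round(2))
E
```

```text
t: 8.4
tool_pos: [0.6046, 0.3225, 0.2413]
orientation: [[0.956, -0.292, 0.007], [-0.292, -0.956, 0.005], [0.005, -0.007, -1.0]]
force: [1.6, -1.2, 1.7]
finger_gap: 0.0224
t 8.4 pos [0.6046 0.3225 0.2413] yaw -17.0 F [ 1.6 -1.2  1.7] gap 0.0224
shift cm [-0.24 -0.03  0.23] turn [-0.007 -0.005  0.   ]
[-0.1  -0.04  0.04]
```

```bash

python3 -m pendant '[[0,0,-0.15,0,0,0],[0,0,-0.15,0,0,0],[0,0,-0.15,0,0,0],[0,0,-0.15,0,0,0],[0,0,-0.1,0,0,0]]'; python3 - <<'E'
from h import *
togo(.6046,.3225,.2525,-17)
E
```

```text
t: 8.9
tool_pos: [0.6047, 0.3226, 0.2461]
orientation: [[0.956, -0.292, 0.006], [-0.292, -0.956, 0.004], [0.005, -0.006, -1.0]]
force: [4.1, 0.6, -7.1]
finger_gap: 0.0227
t 8.9 pos [0.6047 0.3226 0.2461] yaw -17.0 F [ 4.1  0.6 -7.1] gap 0.0227
shift cm [-0.    0.01 -0.64] turn [-0.006 -0.005  0.   ]
```

```bash

python3 -m pendant '[[0,0,-0.2,0,0,0],[0,0,-0.2,0,0,0],[0,0,-0.2,0,0,0],[0,0,-0.12,0,0,0],[0,0,-0.06,0,0,0]]'; python3 - <<'E'
from h import *
togo(.6046,.3225,.2525,-17); print(arm.observe()['joint_vel'].round(3)); shot('side','g')
im=np.load('pics/g_side_im.npy')[130:250,200:340]
cv2.imwrite('pics/g_z.png',cv2.resize(im,None,fx=5,fy=5,interpolation=cv2.INTER_CUBIC)[:,:,::-1])
E
```

```text
t: 9.4
tool_pos: [0.6047, 0.3226, 0.2537]
orientation: [[0.956, -0.292, 0.006], [-0.292, -0.956, 0.004], [0.004, -0.005, -1.0]]
force: [4.6, -0.2, -8.4]
finger_gap: 0.0232
t 9.4 pos [0.6047 0.3226 0.2537] yaw -17.0 F [ 4.6 -0.2 -8.4] gap 0.0232
shift cm [-0.    0.01  0.12] turn [-0.005 -0.004  0.   ]
[-0.001 -0.005  0.002 -0.005  0.002  0.012 -0.   ]
```

View pics/g_z.png

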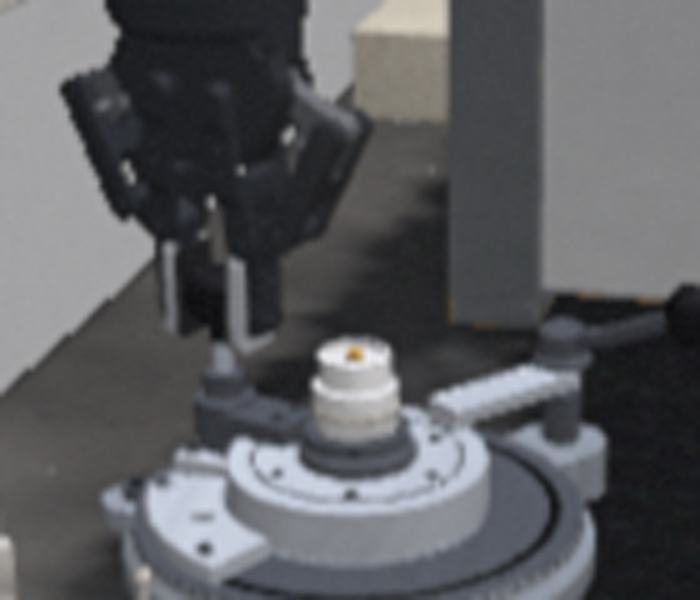

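The knob is lifted about 12 mm, with the neck exposed at crop (222,355). Now I swing.

```bash

python3 -m pendant '[[0,-0.3,0,0,0,-0.05],[-0.02,-0.5,0,0,0,-0.08],[-0.03,-0.6,0,0,0,-0.09],[-0.03,-0.6,0,0,0,-0.09],[-0.02,-0.4,0,0,0,-0.06]]'; cat >> h.py <<'E'
C=np.array([.543,.341]); P0=np.array([.6047,.3226])
def stg():
    s=arm.observe();p=s['tool_pos'];R=s['orientation'];r=p[:2]-C;r0=P0-C
    print('t',round(s['t'],2),'stage(pos)',round(np.arctan2(r[1],r[0])-np.arctan2(r0[1],r0[0]),4),'yawturn',round(np.arctan2(R[1,0],R[0,0])+.2963,4),'r',np.hypot(*r).round(4),'r0',np.hypot(*r0).round(4),'z',p[2].round(4),'F tool',(R.T@s['force']).round(1),'T',s['ft_torque'].round(2),'gap',round(s['finger_gap'],4),'v',abs(s['joint_vel']).max().round(3), 'tilt',R[:2,2].round(3))
E
python3 -c "
from h import *
stg()"
```

```text
t: 9.95
tool_pos: [0.607, 0.3461, 0.2536]
orientation: [[0.997, 0.083, 0.004], [0.083, -0.997, 0.003], [0.005, -0.002, -1.0]]
force: [3.3, 0.1, -8.8]
finger_gap: 0.0226
t 9.95 stage(pos) 0.369 yawturn 0.3794 r 0.0642 r0 0.0644 z 0.2536 F tool [3.3 0.2 8.8] T [ 0.09 -0.77 -0.12] gap 0.0226 v 0.433 tilt [0.004 0.003]
```

```bash

python3 -m pendant '[[-0.03,-0.6,0,0,0,-0.09],[-0.03,-0.6,0,0,0,-0.09],[-0.03,-0.6,0,0,0,-0.09],[-0.02,-0.35,0,0,0,-0.055],[0,-0.15,0,0,0,-0.025]]'
python3 -c "
from h import *
stg()"
python3 -m pendant '[[0,0,0,0,0,0],[0,0,0,0,0,0],[0,0,0,0,0,0],[0,0,0,0,0,0],[0,0,0,0,0,0]]'
python3 -c "
from h import *
stg();shot('top','h');shot('side','h')
im=np.load('pics/h_side_im.npy')[130:250,200:340]
cv2.imwrite('pics/h_z.png',cv2.resize(im,None,fx=5,fy=5,interpolation=cv2.INTER_CUBIC)[:,:,::-1])
im=np.load('pics/h_top_im.npy')[100:250,200:380]
cv2.imwrite('pics/h_zt.png',cv2.resize(im,None,fx=4,fy=4,interpolation=cv2.INTER_CUBIC)[:,:,::-1])
"
```

```text
t: 10.45
tool_pos: [0.6008, 0.3684, 0.253]
orientation: [[0.902, 0.433, 0.004], [0.433, -0.902, 0.001], [0.004, 0.001, -1.0]]
force: [3.1, 1.0, -8.9]
finger_gap: 0.0226
t 10.45 stage(pos) 0.7331 yawturn 0.7438 r 0.064 r0 0.0644 z 0.253 F tool [3.2 0.5 9. ] T [ 0.29 -0.76 -0.08] gap 0.0226 v 0.183 tilt [0.004 0.001]
t: 10.95
tool_pos: [0.6007, 0.3686, 0.2529]
orientation: [[0.903, 0.43, 0.003], [0.43, -0.903, 0.001], [0.004, 0.0, -1.0]]
force: [5.0, 2.2, -9.0]
finger_gap: 0.0226
t 10.95 stage(pos) 0.7354 yawturn 0.7409 r 0.064 r0 0.0644 z 0.2529 F tool [5.4 0.2 9. ] T [ 0.41 -0.8   0.02] gap 0.0226 v 0.004 tilt [0.003 0.001]
```

View pics/h_z.png

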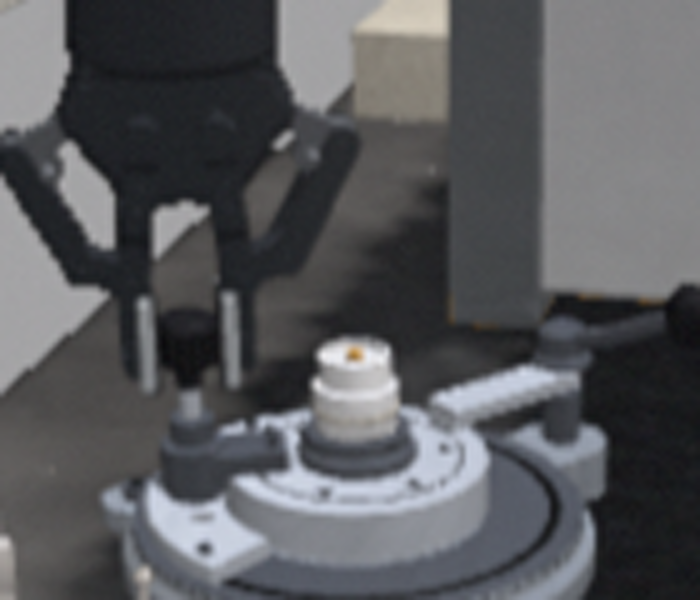

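View pics/h_zt.png

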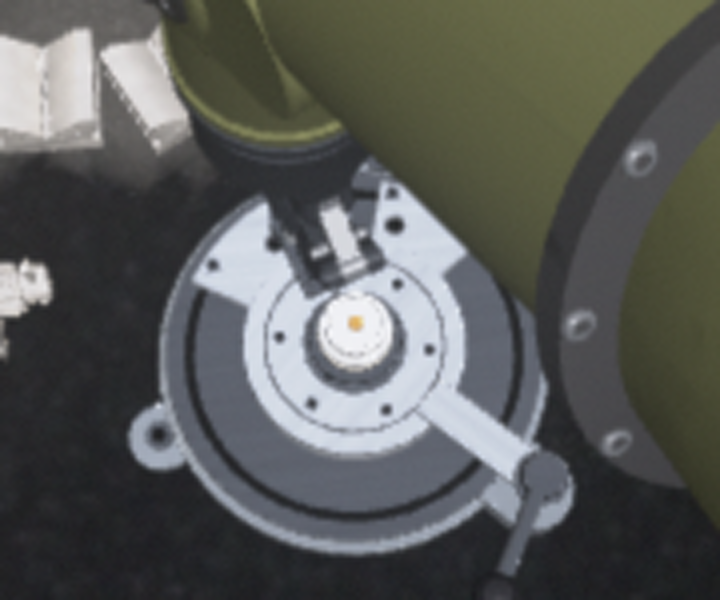

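```bash
python3 - <<'E'
from h import *
K,R,t=cal('top'); cam=-R.T@t
def ray(u,v,z):
    d=R.T@np.array([(u-K[0,2])/K[0,0],(v-K[1,2])/K[1,1],1]); return (cam+d*(z-cam[2])/d[2])[:2]
def blob(im,u,v,r=4):
    g=im[v-r:v+r+1,u-r:u+r+1].mean(2); w=np.clip(150-g,0,None); yy,xx=np.mgrid[v-r:v+r+1,u-r:u+r+1]
    return (w*xx).sum()/w.sum(),(w*yy).sum()/w.sum(),w.sum()
ia=np.load('pics/a_top_im.npy'); ih=np.load('pics/h_top_im.npy')
a2=blob(ia,269,160); h1=blob(ih,299,156); h2=blob(ih,268,160,2)
print(a2,h1,h2)
p2=ray(*a2[:2],.0295);p1=ray(*h1[:2],.0295); print(p1,p2,np.linalg.norm(p1-p2))
ch=np.linalg.norm(p1-p2); print('angle by chord r63',2*np.arcsin(ch/.126))
for c in ([.543,.341],[.544,.341],[.542,.341],[.543,.342]):
    c=np.array(c); f=lambda p:np.arctan2(p[1]-c[1],p[0]-c[0]); print(c,f(p2)-f(p1),np.linalg.norm(p1-c),np.linalg.norm(p2-c), f(p1))
E
```

```text
(np.float64(268.3686426951733), np.float64(160.44638807904118), np.float64(1029.0)) (np.float64(298.27945379485556), np.float64(155.85519212448398), np.float64(1049.6666666666665)) (np.float64(268.536597806682), np.float64(160.01581229278247), np.float64(1307.0))
[0.60453537 0.32301738] [0.59472635 0.37857676] 0.05641863099703986
angle by chord r63 0.9285326643060607
[0.543 0.341] 0.9125751978011246 0.06410909727960412 0.06393456671766126 -0.28431526756149483
[0.544 0.341] 0.9263273848442559 0.0631498663030988 0.06312825132347286 -0.2887571011356216
[0.542 0.341] 0.8991867308410713 0.06506955581462223 0.06474628582081449 -0.2800044782958639
[0.543 0.342] 0.9147099855142045 0.06439675141424248 0.06335199517590115 -0.2992211357817755
```

```bash
sed -i 's/^C=np.array.*/C=np.array([.544,.341]); P0=np.array([.6047,.3226])/' h.py
python3 -m pendant '[[-0.01,-0.32,0,0,0,-0.05],[-0.01,-0.32,0,0,0,-0.05],[0,-0.25,0,0,0,-0.04],[0,-0.13,0,0,0,-0.02],[0,-0.05,0,0,0,-0.01]]'
python3 -c "
from h import *
stg(); togo(.5949,.3782,.2495,-17+53.1)"
```

```text
t: 11.55
tool_pos: [0.5953, 0.3776, 0.2529]
orientation: [[0.814, 0.58, 0.003], [0.58, -0.814, 0.001], [0.003, 0.001, -1.0]]
force: [3.3, 1.9, -8.3]
finger_gap: 0.0227
t 11.55 stage(pos) 0.9139 yawturn 0.9156 r 0.063 r0 0.0634 z 0.2529 F tool [3.8 0.4 8.3] T [ 0.54 -0.66 -0.13] gap 0.0227 v 0.075 tilt [0.003 0.001]
t 11.55 pos [0.5953 0.3776 0.2529] yaw 35.5 F [ 3.3  1.9 -8.3] gap 0.0227
shift cm [ 0.   -0.07  0.34] turn [ 0.001 -0.003 -0.011]
```

```bash

python3 -m pendant '[[0,-0.06,0.05,0,0,-0.01],[0,0,0.1,0,0,0],[0,0,0.1,0,0,0],[0,0,0.05,0,0,0],[0,0,0.03,0,0,0]]'
python3 -c "
from h import *
stg(); togo(.5949,.3782,.2495,-17+53.1)"
```

```text
t: 12.05
tool_pos: [0.5948, 0.3782, 0.2497]
orientation: [[0.809, 0.588, 0.003], [0.588, -0.809, 0.001], [0.003, 0.001, -1.0]]
force: [3.3, 2.0, -7.2]
finger_gap: 0.0227
t 12.05 stage(pos) 0.9256 yawturn 0.9252 r 0.063 r0 0.0634 z 0.2497 F tool [3.8 0.3 7.2] T [ 0.51 -0.58 -0.03] gap 0.0227 v 0.005 tilt [0.003 0.001]
t 12.05 pos [0.5948 0.3782 0.2497] yaw 36.0 F [ 3.3  2.  -7.2] gap 0.0227
shift cm [0.01 0.   0.02] turn [ 0.001 -0.003 -0.001]
```

Position matches to about 0.1 mm. I'll lower in small steps and watch the force, since spring-only should stay near −6 N.

```bash

python3 -m pendant '[[0,0,0.03,0,0,0],[0,0,0.03,0,0,0],[0,0,0.03,0,0,0],[0,0,0.02,0,0,0],[0,0,0,0,0,0]]' | tail -2
python3 -c "
from h import *
stg()"
python3 -m pendant '[[0,0,0.03,0,0,0],[0,0,0.02,0,0,0],[0,0,0.02,0,0,0],[0,0,0,0,0,0],[0,0,0,0,0,0]]' |tail -2
python3 -c "
from h import *
stg()"
```

```text
force: [3.5, 1.8, -7.3]
finger_gap: 0.0226
t 12.55 stage(pos) 0.9256 yawturn 0.925 r 0.0629 r0 0.0634 z 0.2486 F tool [3.9 0.6 7.3] T [ 0.5  -0.62  0.02] gap 0.0226 v 0.002 tilt [0.003 0.001]
force: [2.5, 1.5, -7.2]
finger_gap: 0.0227
t 13.05 stage(pos) 0.9258 yawturn 0.925 r 0.063 r0 0.0634 z 0.248 F tool [2.9 0.2 7.2] T [ 0.46 -0.5  -0.04] gap 0.0227 v 0.001 tilt [0.003 0.001]
```

```bash

python3 -m pendant '[[0,0,0.03,0,0,0],[0,0,0.03,0,0,0],[0,0,0.02,0,0,0],[0,0,0,0,0,0],[0,0,0,0,0,0]]' | tail -2
python3 -c "
from h import *
stg()"
python3 -m pendant '[[0,0,0.03,0,0,0],[0,0,0.03,0,0,0],[0,0,0.02,0,0,0],[0,0,0,0,0,0],[0,0,0,0,0,0]]' |tail -2
python3 -c "
from h import *
stg()"
```

```text
force: [3.0, 2.9, -6.3]
finger_gap: 0.023
t 13.55 stage(pos) 0.9259 yawturn 0.925 r 0.063 r0 0.0634 z 0.2472 F tool [ 4.1 -0.6  6.3] T [ 0.48 -0.53 -0.06] gap 0.023 v 0.002 tilt [0.003 0.001]
force: [3.2, 1.7, -6.0]
finger_gap: 0.023
t 14.05 stage(pos) 0.9256 yawturn 0.925 r 0.0629 r0 0.0634 z 0.2464 F tool [3.5 0.5 6. ] T [ 0.45 -0.5  -0.02] gap 0.023 v 0.002 tilt [0.003 0.001]
```

```bash

python3 -m pendant '[[0,0,0.04,0,0,0],[0,0,0.04,0,0,0],[0,0,0.03,0,0,0],[0,0,0,0,0,0],[0,0,0,0,0,0]]' | tail -2
python3 -c "
from h import *
stg()"
python3 -m pendant '[[0,0,0.04,0,0,0],[0,0,0.04,0,0,0],[0,0,0.03,0,0,0],[0,0,0,0,0,0],[0,0,0,0,0,0]]' |tail -2
python3 -c "
from h import *
stg()"
```

```text
force: [2.6, 2.5, -4.6]
finger_gap: 0.0226
t 14.55 stage(pos) 0.9259 yawturn 0.925 r 0.0629 r0 0.0634 z 0.2453 F tool [ 3.5 -0.5  4.6] T [ 0.47 -0.5  -0.05] gap 0.0226 v 0.002 tilt [0.003 0.001]
force: [2.5, 1.0, -5.2]
finger_gap: 0.0225
t 15.05 stage(pos) 0.9263 yawturn 0.925 r 0.0629 r0 0.0634 z 0.2443 F tool [2.6 0.7 5.2] T [ 0.42 -0.47 -0.01] gap 0.0225 v 0.002 tilt [0.003 0.001]
```

```bash

python3 -m pendant '[[0,0,0,0,0,0],[0,0,0,0,0,0],[0,0,0,0,0,0],[0,0,0,0,0,0],[0,0,0,0,0,0]]' 0.5| tail -2
python3 -c "
from h import *
stg(); shot('side','i')
im=np.load('pics/i_side_im.npy')[130:250,200:340]
cv2.imwrite('pics/i_z.png',cv2.resize(im,None,fx=5,fy=5,interpolation=cv2.INTER_CUBIC)[:,:,::-1])
"
```

```text
force: [0.8, -0.4, -0.2]
finger_gap: 0.0423
t 15.55 stage(pos) 0.9239 yawturn 0.9249 r 0.0623 r0 0.0634 z 0.2464 F tool [0.4 0.8 0.2] T [-0.05 -0.05  0.02] gap 0.0423 v 0.004 tilt [0.003 0.001]
```

View pics/i_z.png

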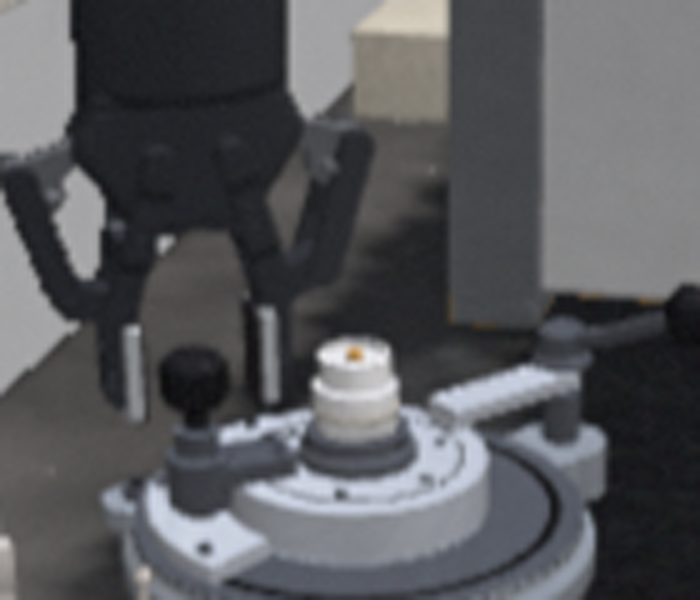

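```bash
python3 -c "
from h import *
for n,u0,u1,v0,v1 in (('e',236,253,184,215),('i',230,248,195,225)):
    P=cloud('side',np.load(f'pics/{n}_side.npy'))[v0:v1,u0:u1].reshape(-1,3); im=np.load(f'pics/{n}_side_im.npy')[v0:v1,u0:u1].reshape(-1,3)
    q=P[(im.mean(1)<60)&(P[:,1]<.42)&(P[:,1]>.29)&(P[:,2]>.06)&(P[:,0]<.63)]; print(n,len(q),np.percentile(q[:,2],[2,50,95,99,100]).round(4))
"
python3 -m pendant '[[0,0,-0.5,0,0,0],[0,0,-1.5,0,0,0],[0,0,-2,0,0,0],[0,0,-2,0,0,0],[0,0,-2,0,0,0]]'

```

```text
e 161 [0.0612 0.0865 0.0942 0.0947 0.095 ]
i 186 [0.0616 0.0865 0.0942 0.0947 0.0954]
t: 16.1
tool_pos: [0.5935, 0.3772, 0.3295]
orientation: [[0.809, 0.588, -0.001], [0.588, -0.809, -0.002], [-0.002, 0.001, -1.0]]
force: [0.0, -0.5, -0.3]
finger_gap: 0.0429
```

The knob is at the same height as when home at the start. Now I locate the ball again.

```bash
python3 -c "
from h import *
im=np.load('pics/h_top_im.npy')[225:265,300:360]
cv2.imwrite('pics/hb.png',cv2.resize(im,None,fx=10,fy=10,interpolation=cv2.INTER_CUBIC)[:,:,::-1])
P=cloud('top',np.load('pics/h_top.npy'))[235:258,312:335]; q=P[P[...,2]>.088]; print(len(q),q.mean(0),q.min(0),q.max(0))
P=cloud('side',np.load('pics/i_side.npy'))[180:200,325:345]; q=P[(P[...,2]>.078)&(P[...,2]<.105)&(P[...,1]<.32)&(P[...,0]>.4)]; print(len(q),q.mean(0),q.min(0),q.max(0))
togo(.42,.28,.33,60)
"
```

```text
125 [0.4254165  0.28246417 0.11865935] [0.35708821 0.27156691 0.08827179] [0.44039427 0.34786786 0.90831706]
130 [0.42936348 0.28411355 0.08966576] [0.41617326 0.26826084 0.07801842] [0.45309339 0.2926536  0.10035062]
t 16.1 pos [0.5935 0.3772 0.3295] yaw 36.0 F [ 0.  -0.5 -0.3] gap 0.0429
shift cm [-19.75  -2.34  -0.02] turn [ 0.001  0.002 -0.418]
```

View pics/hb.png

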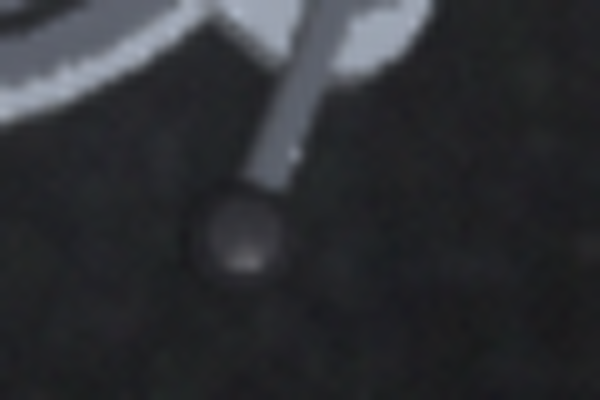

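```bash
python3 -c "
from h import *
K,R,t=cal('top'); cam=-R.T@t
d=R.T@np.array([(323.8-K[0,2])/K[0,0],(248.6-K[1,2])/K[1,1],1]); p=(cam+d*(.092-cam[2])/d[2]); print(p)
r=p[:2]-[.481,.258]; print(np.hypot(*r),np.degrees(np.arctan2(r[1],r[0])))
"
```

```text
[0.42709905 0.27990271 0.092     ]
0.05818110767858478 157.8855798190345
```

```bash
python3 -m pendant '[[-4,-0.4,0,0,0,0],[-4,-0.4,0,0,0,0],[-4,-0.4,0,0,0,0],[-3.5,-0.4,0,0,0,0],[-2,-0.2,0,0,0,-0.12]]'; python3 -c "
from h import *
togo(.4265,.28,.31,50)"
```

```text
t: 16.6
tool_pos: [0.4392, 0.288, 0.3383]
orientation: [[0.732, 0.681, 0.014], [0.681, -0.732, 0.008], [0.016, 0.004, -1.0]]
force: [1.0, 0.7, -0.0]
finger_gap: 0.0426
t 16.6 pos [0.4392 0.288  0.3383] yaw 42.9 F [ 1.   0.7 -0. ] gap 0.0426
shift cm [-1.52 -0.29  2.8 ] turn [ 0.005 -0.015 -0.124]
```

```bash
python3 -m pendant '[[-0.3,0,0.4,0,-0.015,-0.12],[-0.3,0,0.7,0,0,0],[-0.2,0,0.7,0,0,0],[-0.2,0,0.5,0,0,0],[-0.1,0,0.2,0,0,0]]'; python3 -c "
from h import *
togo(.4265,.28,.242,50)"
```

```text
t: 17.1
tool_pos: [0.4303, 0.2784, 0.3166]
orientation: [[0.646, 0.763, 0.009], [0.763, -0.646, -0.0], [0.006, 0.007, -1.0]]
force: [-0.2, -0.1, 0.7]
finger_gap: 0.0429
t 17.1 pos [0.4303 0.2784 0.3166] yaw 49.7 F [-0.2 -0.1  0.7] gap 0.0429
shift cm [-0.17 -0.45  7.46] turn [ 0.007 -0.006 -0.005]
```

```bash
python3 -m pendant '[[-0.1,-0.2,1.5,0,0,0],[-0.1,-0.2,1.5,0,0,0],[0,-0.1,1.3,0,0,0],[0,0,0.7,0,0,0],[0,0,0.3,0,0,0]]'; python3 -c "
from h import *
togo(.4265,.28,.242,50)
shot('side','j')
im=np.load('pics/j_side_im.npy')[130:250,240:380]
cv2.imwrite('pics/j_z.png',cv2.resize(im,None,fx=5,fy=5,interpolation=cv2.INTER_CUBIC)[:,:,::-1])"
```

```text
t: 17.6
tool_pos: [0.4273, 0.2811, 0.2609]
orientation: [[0.652, 0.758, 0.011], [0.759, -0.652, 0.001], [0.007, 0.008, -1.0]]
force: [-0.5, -0.3, -0.2]
finger_gap: 0.0425
t 17.6 pos [0.4273 0.2811 0.2609] yaw 49.3 F [-0.5 -0.3 -0.2] gap 0.0425
shift cm [-0.15  0.    1.88] turn [ 0.008 -0.007 -0.012]
```

View pics/j_z.png

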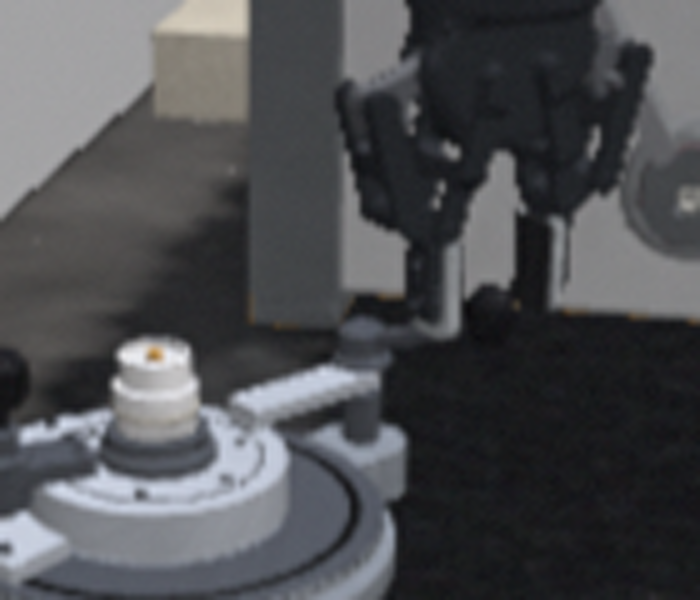

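The ball, at crop (490,312), is between the pads at (450,290) and (557,265). I'll go down and then push back.

```bash
python3 -m pendant '[[0,0,0.5,0,-0.005,0],[0,0,0.5,0,0,0],[0,0,0.5,0,0,0],[0,0,0.2,0,0,0],[0,0,0,0,0,0]]'; python3 -c "
from h import *
togo(.4265,.28,.242,50)"
python3 -m pendant '[[0.4,-0.1,0,0,0,0],[0.5,-0.2,0,0,0,0],[0.6,-0.3,0,0,0,0],[0.6,-0.3,0,0,0,0],[0.5,-0.2,0,0,0,0]]'; python3 -c "
from h import *
togo(.47,.3236,.242,50)"

```

```text
t: 18.15
tool_pos: [0.4281, 0.2814, 0.2433]
orientation: [[0.652, 0.758, 0.009], [0.758, -0.652, -0.003], [0.004, 0.008, -1.0]]
force: [0.1, -0.0, -0.9]
finger_gap: 0.0427
t 18.15 pos [0.4281 0.2814 0.2433] yaw 49.3 F [ 0.1 -0.  -0.9] gap 0.0427
shift cm [-0.21 -0.03  0.13] turn [ 0.008 -0.004 -0.013]
t: 18.65
tool_pos: [0.437, 0.3059, 0.243]
orientation: [[0.655, 0.756, 0.005], [0.756, -0.655, -0.011], [-0.005, 0.011, -1.0]]
force: [-1.3, -6.6, 2.2]
finger_gap: 0.0425
t 18.65 pos [0.437  0.3059 0.243 ] yaw 49.1 F [-1.3 -6.6  2.2] gap 0.0425
shift cm [3.5  1.34 0.09] turn [ 0.011  0.005 -0.016]
```

```bash
python3 -m pendant '[[0.6,-0.1,0,0,0,0],[0.6,0.1,0,0,0,0],[0.6,0.2,0,0,0,0],[0.5,0.2,0,0,0,0],[0.4,0.2,0,0,0,0]]'; python3 -c "
from h import *
togo(.47,.3236,.242,50)"

```

```text
t: 19.15
tool_pos: [0.4531, 0.3225, 0.2411]
orientation: [[0.653, 0.757, -0.013], [0.757, -0.653, -0.023], [-0.026, 0.005, -1.0]]
force: [-5.4, -2.9, 2.8]
finger_gap: 0.043
t 19.15 pos [0.4531 0.3225 0.2411] yaw 49.2 F [-5.4 -2.9  2.8] gap 0.043
shift cm [ 1.18  1.2  -0.12] turn [ 0.005  0.026 -0.014]
```

```bash
python3 -m pendant '[[0.4,0.3,0,0,0.01,0],[0.4,0.3,0,0,0.01,0],[0.4,0.3,0,0,0,0],[0.3,0.2,0,0,0,0],[0.3,0.2,0,0,0,0]]'; python3 -c "
from h import *
togo(.47,.3236,.242,50)"

```

```text
t: 19.65
tool_pos: [0.4667, 0.328, 0.2386]
orientation: [[0.651, 0.759, -0.022], [0.759, -0.651, -0.02], [-0.03, -0.004, -1.0]]
force: [-6.4, -3.6, 3.9]
finger_gap: 0.0429
t 19.65 pos [0.4667 0.328  0.2386] yaw 49.4 F [-6.4 -3.6  3.9] gap 0.0429
shift cm [-0.13  0.53 -0.34] turn [-0.004  0.03  -0.011]
```

```bash
python3 -m pendant '[[0.3,0.2,-0.05,0,0.015,0],[0.3,0.2,-0.05,0,0.015,0],[0.3,0.2,-0.05,0,0,0],[0.2,0.1,0,0,0,0],[0.2,0.1,0,0,0,0]]'; python3 -c "
from h import *
togo(.47,.3236,.242,50);shot('side','k')
im=np.load('pics/k_side_im.npy')[130:250,240:380]
cv2.imwrite('pics/k_z.png',cv2.resize(im,None,fx=5,fy=5,interpolation=cv2.INTER_CUBIC)[:,:,::-1])"

```

```text
t: 20.15
tool_pos: [0.472, 0.3294, 0.2375]
orientation: [[0.65, 0.76, -0.03], [0.759, -0.65, -0.017], [-0.032, -0.012, -0.999]]
force: [-5.2, -3.9, 4.3]
finger_gap: 0.0425
t 20.15 pos [0.472  0.3294 0.2375] yaw 49.5 F [-5.2 -3.9  4.3] gap 0.0425
shift cm [-0.59  0.22 -0.43] turn [-0.012  0.032 -0.01 ]
```

View pics/k_z.png

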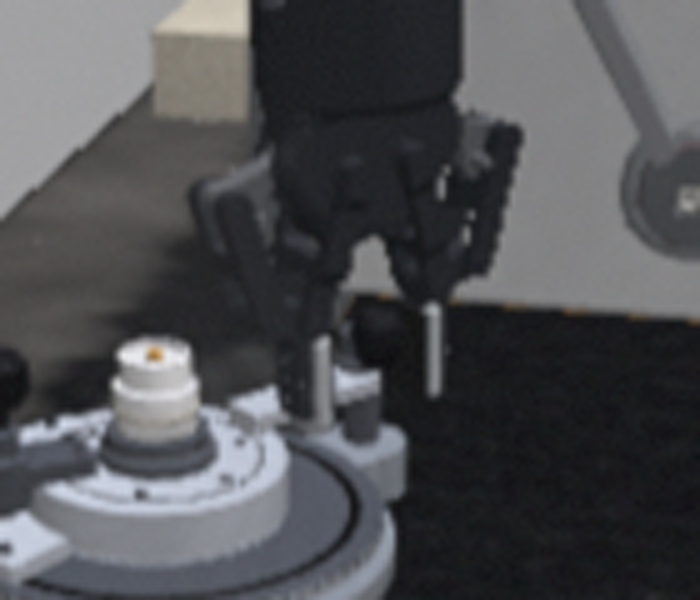

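```bash
python3 -m pendant '[[0.2,0.15,-0.05,0,0.02,0],[0.3,0.2,-0.05,0,0.02,0],[0.3,0.2,-0.05,0,0.02,0],[0.3,0.2,0,0,0,0],[0.3,0.2,0,0,0,0]]'; python3 -c "
from h import *
togo(.47,.3236,.242,50);shot('side','l')
im=np.hstack([np.load('pics/%s_side_im.npy'%n)[180:220,290:350] for n in 'abl'])
cv2.imwrite('pics/l_z.png',cv2.resize(im,None,fx=4.4,fy=8,interpolation=cv2.INTER_CUBIC)[:,:,::-1])"

```

```text
t: 20.7
tool_pos: [0.4737, 0.3261, 0.2349]
orientation: [[0.65, 0.759, -0.032], [0.76, -0.65, -0.002], [-0.022, -0.023, -0.999]]
force: [-8.7, -4.4, 3.7]
finger_gap: 0.0426
t 20.7 pos [0.4737 0.3261 0.2349] yaw 49.5 F [-8.7 -4.4  3.7] gap 0.0426
shift cm [-0.45 -0.13 -0.7 ] turn [-0.023  0.022 -0.01 ]
```

View pics/l_z.png

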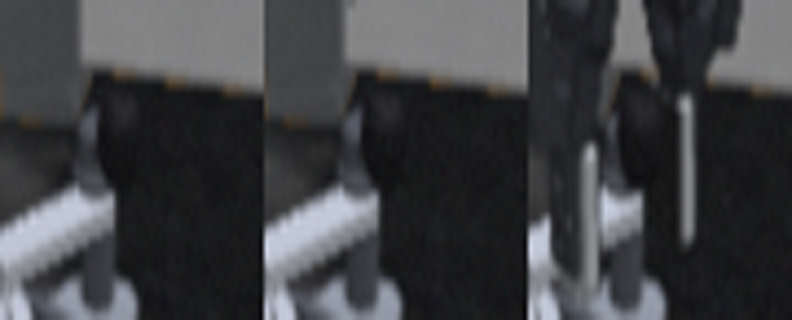

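```bash
python3 -m pendant '[[-0.3,-0.1,-0.1,0,0,0],[-0.3,-0.1,-0.1,0.01,0.01,0],[-0.2,0,-0.1,0.01,0.01,0],[0,0,-0.2,0,0,0],[0,0,-0.4,0,0,0]]'; python3 -c "
from h import *
togo(.463,.315,.33,50);"

```

```text
t: 21.25
tool_pos: [0.4671, 0.3228, 0.2446]
orientation: [[0.65, 0.759, -0.034], [0.76, -0.649, 0.03], [0.001, -0.045, -0.999]]
force: [0.1, 0.4, 0.6]
finger_gap: 0.0426
t 21.25 pos [0.4671 0.3228 0.2446] yaw 49.5 F [0.1 0.4 0.6] gap 0.0426
shift cm [-0.86 -0.19 -8.54] turn [-0.045 -0.001 -0.009]
```

```bash
python3 -m pendant '[[-0.4,0,-0.3,0,0,0],[-0.2,0,-1,0,0,0],[0,0,-2,0,0,0],[0,0,-3,0,0,0],[0,0,-3,-0.04,0,0]]'; python3 -m pendant '[[0,0,-4,0,0,0],[0,4,-3,0,0,0],[0,4,0,0,0,0],[0,4,0,0,0,0],[0,4,0,0,0,0]]'; python3 -c "
from h import *
togo(.463,.315,.33,50);shot('side','m');shot('top','m')
im=np.load('pics/m_side_im.npy')[130:250,220:360]
cv2.imwrite('pics/m_z.png',cv2.resize(im,None,fx=5,fy=5,interpolation=cv2.INTER_CUBIC)[:,:,::-1])"

```

```text
t: 21.75
tool_pos: [0.4659, 0.3136, 0.3395]
orientation: [[0.651, 0.759, -0.008], [0.759, -0.651, 0.0], [-0.005, -0.006, -1.0]]
force: [0.2, -0.4, -0.1]
finger_gap: 0.0428
t: 22.25
tool_pos: [0.5859, 0.2133, 0.4232]
orientation: [[0.64, 0.769, 0.004], [0.769, -0.64, 0.009], [0.009, -0.003, -1.0]]
force: [0.7, 0.7, 0.4]
finger_gap: 0.0425
t 22.25 pos [0.5859 0.2133 0.4232] yaw 50.2 F [0.7 0.7 0.4] gap 0.0425
shift cm [ -0.13 -15.93   9.37] turn [-0.003 -0.009  0.004]
```

View pics/m_z.png

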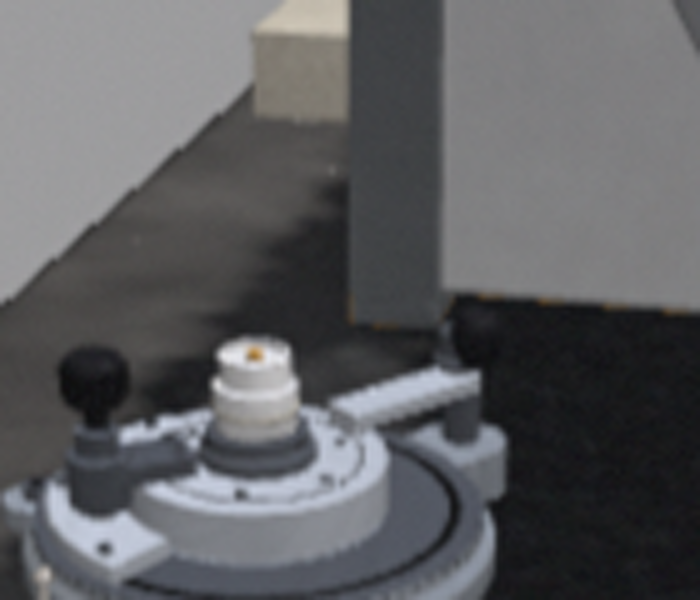

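View pics/m_top.png

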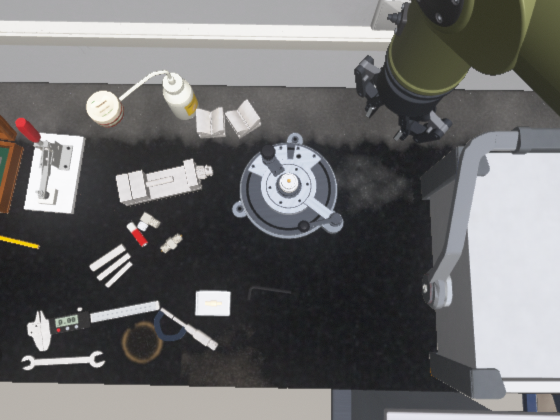

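The view is clear: the knob is at (268,152), and the ball is at (304,228), where it started. I'll stop the arm and check the numbers.

```bash
python3 -m pendant '[[0,0,0,0,0,0],[0,0,0,0,0,0],[0,0,0,0,0,0],[0,0,0,0,0,0],[0,0,0,0,0,0]]'; python3 - <<'E'
from h import *
print(abs(arm.observe()['joint_vel']).max())
shot('top','n')
A=np.load('pics/a_top_im.npy');N=np.load('pics/n_top_im.npy')
for n in 'an':
    P=cloud('top',np.load(f'pics/{n}_top.npy'))
    b=P[215:240,292:318].reshape(-1,3); b=b[(b[:,2]>.09)&(b[:,2]<.12)]; r=b.mean(0)[:2]-[.481,.258]; print(n,'ball',b.mean(0).round(4),'ang',np.degrees(np.arctan2(r[1],r[0])).round(1))
    k=P[138:168,255:312].reshape(-1,3); k=k[(k[:,2]>.088)&(k[:,2]<.12)&(k[:,0]>.575)]; r=k.mean(0)[:2]-[.544,.341]; print('  knob',k.mean(0).round(4),np.percentile(k[:,2],90).round(4),'ang',np.arctan2(r[1],r[0]).round(3))
d=np.abs(A.astype(int)-N).max(2)
for nm,s in dict(vb=(slice(95,142),slice(192,265)),hk=(slice(280,305),slice(240,300)),box=(slice(285,320),slice(190,235))).items(): print(nm,(d[s]>40).sum())
E
```

```text
t: 22.85
tool_pos: [0.5867, 0.2102, 0.4235]
orientation: [[0.645, 0.764, 0.004], [0.764, -0.645, 0.006], [0.007, -0.001, -1.0]]
force: [-0.1, 1.0, -0.3]
finger_gap: 0.0428
0.00917013753219057
a ball [0.4605 0.314  0.0997] ang 110.1
  knob [0.6036 0.3234 0.0951] 0.0978 ang -0.287
n ball [0.4637 0.3152 0.0998] ang 106.9
  knob [0.594  0.3783 0.0951] 0.0975 ang 0.64
vb 0
hk 0
box 0
```

```bash
python3 -c "
from cell import arm
print(arm.hand_in())"
```

```text
the job is handed in; nothing more can be done
None
```

The connector stage is now at its second measuring position. I slackened the clamp lever to about 0.27 rad, pulled the knob up about 12 mm and swung the stage anticlockwise. I lowered the pin into the second hole, let go of the knob, and swung the lever back tight. The job was handed in at about 22.9 s of the 48 s allowed, and no verdict was reported.

Last checks from the top camera, with the arm clear and still:

- **Stage:** it turned 0.927 rad. The hole as measured in the image lies at about 0.928 rad.
- **Pin:** the knob's mean height is 95.1 mm, the same as at the start, so the pin is home. While I lowered it, the wrist felt essentially only the spring load and no sideways force.
- **Clamp lever:** the ball sits about 3° past where it started, which matches the tight stop. The final push rose to about 10 N against the roughly 6.5 N needed to swing it.
- **V block, hex key and sample box:** no visible change in the pictures.
- **Robot:** it touches nothing.

No check failed. The base radii measured in the images differed from the given sizes by at most 2 mm, which is within the calibration error.

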